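# Find the loaded cartridge housing by feel and open its valve

## Task

One of the three housings on the valve manifold holds a cartridge deep in its bore; the other two are empty. Take the gauge pin from its stand and lower it by its grip into the bores, never letting it drop, to feel which housing stops it about halfway, and leave it standing loose in that one. Then throw the lever in front of that housing fully over towards the housings, without moving the other two levers and leaving everything else on the bench in place.

Things in the scene. Friction and masses are not known exactly. Their poses are not given: they have to be found in the camera images.
- manifold: Fixed manifold: aluminium plate 210 (x) x 260 (y) x 15 mm. Origin: centre of its underside. x points from the row of three levers to the row of three upright steel housings, y along the rows, z up. Rows 130 mm apart, stations 80 mm. Housings are 40 mm tubes (48 mm at the flared rim), 100 mm above the bench. Lever i stands in front of housing i.
- well_1 (a point): Centre of the open top of the left-hand (+y) housing, at rim height, 100 mm above the bench; axes as the manifold. Vertical bore 16 mm wide, about 24 mm at the rim, narrowing over the top 10 mm; 80 mm deep if empty. A cartridge inside has a hard flat top 45 mm below the rim. Exactly one of the three housings holds one, out of sight; it may be any of them.
- well_2 (a point): Centre of the open top of the middle housing, at rim height, 100 mm above the bench; axes as the manifold. Vertical bore 16 mm wide, about 24 mm at the rim, narrowing over the top 10 mm; 80 mm deep if empty. A cartridge inside has a hard flat top 45 mm below the rim. Exactly one of the three housings holds one, out of sight; it may be any of them.
- well_3 (a point): Centre of the open top of the right-hand (-y) housing, at rim height, 100 mm above the bench; axes as the manifold. Vertical bore 16 mm wide, about 24 mm at the rim, narrowing over the top 10 mm; 80 mm deep if empty. A cartridge inside has a hard flat top 45 mm below the rim. Exactly one of the three housings holds one, out of sight; it may be any of them.
- lever_1 (a joint): Angle of the valve lever of housing 1 (rad): 0 leans away from the housings (0.5 rad off vertical), 1.0 is fully thrown against its stop, leaning 0.5 rad towards the housings. It stays where it is left; about 1 N at the ball moves it.
- lever_1_tip (a point): Centre of the black ball (26 mm across) at the end of lever 1; 80 mm from the pivot, which lies 37 mm above the bench and 65 mm from the manifold's origin towards -x of the manifold, at the y of its housing. The stem is a 10 mm rod.
- lever_2 (a joint): Angle of the valve lever of housing 2 (rad): 0 leans away from the housings (0.5 rad off vertical), 1.0 is fully thrown against its stop, leaning 0.5 rad towards the housings. It stays where it is left; about 1 N at the ball moves it.
- lever_2_tip (a point): Centre of the black ball (26 mm across) at the end of lever 2; 80 mm from the pivot, which lies 37 mm above the bench and 65 mm from the manifold's origin towards -x of the manifold, at the y of its housing. The stem is a 10 mm rod.
- lever_3 (a joint): Angle of the valve lever of housing 3 (rad): 0 leans away from the housings (0.5 rad off vertical), 1.0 is fully thrown against its stop, leaning 0.5 rad towards the housings. It stays where it is left; about 1 N at the ball moves it.
- lever_3_tip (a point): Centre of the black ball (26 mm across) at the end of lever 3; 80 mm from the pivot, which lies 37 mm above the bench and 65 mm from the manifold's origin towards -x of the manifold, at the y of its housing. The stem is a 10 mm rod.
- gauge_pin: Loose gauge pin, 0.14 kg nominal, standing upright in its stand at the start. Origin: centre of its flat foot (the tip); z runs up the pin. Round steel shaft 12 mm across and 115 mm long from the tip, a 3 mm thick collar 29 mm across, then a bare aluminium square grip 24 x 24 mm from 118 to 160 mm above the tip, its faces square to the pin's x and y.
- pin_tip (a point): Tip of the gauge pin: the centre of its foot, same as the pin's origin.
- pin_stand: Fixed round grey stand, 68 mm across, 65 mm tall, with a 15 mm bore, floor 5 mm above the bench. Origin: centre of its underside. The pin stands in the bore.
- solvent_bottle: Bystander, to be left where it is: glass solvent bottle, 84 mm across, 170 mm tall; origin at the centre of its underside.
- beaker: Bystander, to be left where it is: glass beaker, 70 mm across, 90 mm tall; origin at the centre of its underside.
- spare_column: Bystander, to be left where it is: steel column tube lying on its side, 22 mm across, 150 mm long.
- wrench: Bystander, to be left where it is: flat steel wrench lying on the bench.
- vial: Bystander, to be left where it is: amber vial, 28 mm across, 50 mm tall; origin at the centre of its underside.
- tip_tray: Bystander, to be left where it is: open white tray 90 x 120 mm, 50 mm tall; origin at the centre of its underside.
- wash_bottle: Bystander, to be left where it is: white plastic wash bottle, 60 mm across, 140 mm tall; origin at the centre of its underside.
Things that resemble listed ones, but are neither listed nor needed, are in the scene too. Leave any green or yellow look-alike of the gauge_pin alone.

How it is judged:
On the way, in this order (a step that is already met when the one before it is completed fails the run):
1. the gauge pin stands let go in the housing with the cartridge, resting on it about 45 mm below the rim (contact force between the fingers and gauge_pin below 0.1 N and linear speed of gauge_pin below 0.02 m/s and ((horizontal distance between pin_tip and well_1 below 0.008 m and z of pin_tip in the frame of well_1 between -0.056 and -0.034 m and angle between gauge_pin's own z axis and vertical below 0.25 rad) or (horizontal distance between pin_tip and well_2 below 0.008 m and z of pin_tip in the frame of well_2 between -0.056 and -0.034 m and angle between gauge_pin's own z axis and vertical below 0.25 rad) or (horizontal distance between pin_tip and well_3 below 0.008 m and z of pin_tip in the frame of well_3 between -0.056 and -0.034 m and angle between gauge_pin's own z axis and vertical below 0.25 rad))), for 0.2 s.
2. then that housing's lever is fully thrown (((horizontal distance between pin_tip and well_1 below 0.008 m and z of pin_tip in the frame of well_1 between -0.056 and -0.034 m and angle between gauge_pin's own z axis and vertical below 0.25 rad and value of joint lever_1 above 0.85 rad) or (horizontal distance between pin_tip and well_2 below 0.008 m and z of pin_tip in the frame of well_2 between -0.056 and -0.034 m and angle between gauge_pin's own z axis and vertical below 0.25 rad and value of joint lever_2 above 0.85 rad) or (horizontal distance between pin_tip and well_3 below 0.008 m and z of pin_tip in the frame of well_3 between -0.056 and -0.034 m and angle between gauge_pin's own z axis and vertical below 0.25 rad and value of joint lever_3 above 0.85 rad))), for 0.2 s.
At the end, for the whole second after the job is handed in: The pin stands loose and at rest in the housing with the cartridge: tip within 8 mm of its axis, 34 to 56 mm below the rim, leaning less than 0.25 rad. That housing's lever is past 0.85 rad and the other two levers are below 0.3 rad (((horizontal distance between pin_tip and well_1 below 0.008 m and z of pin_tip in the frame of well_1 between -0.056 and -0.034 m and angle between gauge_pin's own z axis and vertical below 0.25 rad and value of joint lever_1 above 0.85 rad and value of joint each of lever_2, lever_3 below 0.3 rad) or (horizontal distance between pin_tip and well_2 below 0.008 m and z of pin_tip in the frame of well_2 between -0.056 and -0.034 m and angle between gauge_pin's own z axis and vertical below 0.25 rad and value of joint lever_2 above 0.85 rad and value of joint each of lever_1, lever_3 below 0.3 rad) or (horizontal distance between pin_tip and well_3 below 0.008 m and z of pin_tip in the frame of well_3 between -0.056 and -0.034 m and angle between gauge_pin's own z axis and vertical below 0.25 rad and value of joint lever_3 above 0.85 rad and value of joint each of lever_1, lever_2 below 0.3 rad)) and contact force between the fingers and gauge_pin below 0.1 N and linear speed of gauge_pin below 0.02 m/s); the robot touches nothing.
It fails at once if a lever is thrown (past 0.4 rad) whose housing does not have the pin standing on its cartridge ((value of joint lever_1 above 0.4 rad and not (horizontal distance between pin_tip and well_1 below 0.008 m and z of pin_tip in the frame of well_1 between -0.056 and -0.034 m and angle between gauge_pin's own z axis and vertical below 0.25 rad)) or (value of joint lever_2 above 0.4 rad and not (horizontal distance between pin_tip and well_2 below 0.008 m and z of pin_tip in the frame of well_2 between -0.056 and -0.034 m and angle between gauge_pin's own z axis and vertical below 0.25 rad)) or (value of joint lever_3 above 0.4 rad and not (horizontal distance between pin_tip and well_3 below 0.008 m and z of pin_tip in the frame of well_3 between -0.056 and -0.034 m and angle between gauge_pin's own z axis and vertical below 0.25 rad))).
It fails at once if the pin is let fall (let go and faster than 0.5 m/s) or tipped over ((contact force between the fingers and gauge_pin below 0.1 N and linear speed of gauge_pin above 0.5 m/s) or angle between gauge_pin's own z axis and vertical above 1 rad).
It fails at once if a bystander is moved by more than 30 mm (distance of any of solvent_bottle, beaker, spare_column, wrench, vial, tip_tray, wash_bottle from where it was at the start of the episode above 0.03 m).
It also fails if it takes over 61 s, if anything falls off the work surface, if the arm or the gripper's body presses on something with over 40 N, if the wrist force passes 120 N, or if a joint passes its speed limit or range.

## Robot

A 6-joint arm with a two-finger parallel gripper is mounted at the origin on the work surface. World frame = base frame: x ahead of the robot, y to its left, z up, the work surface at z = 0. Lengths are in m, angles in rad, forces in N, time in s.
With the tool pointing down it reaches from about 0.325 to 0.75 m from the base axis. Payload 7.6 kg.
Tool frame: the origin (TCP) lies at the very end of the fingers, on their centre line; the grasp point (between the pads) lies 19 mm behind it; z points along the fingers, y is the line along which they close (so a half turn about z gives the same grasp; the last joint's range is limited). The gripper opens to 85 mm and grips with 20 to 120 N. Pads are 22 mm wide; open, the fingers measure 114 mm over their backs; the gripper's body (76 mm by 85 mm) begins 54 mm behind the grasp point. The pads swing forward as they close: fully open they stand 13 mm farther back than shut.
Start: joints at [1.095, 0.052, 1.401, -0, 1.689, -0.07], TCP at [0.207, 0.482, 0.201] pointing down, gripper open.
Joint ranges: [-2.9, 2.9], [-0.91, 2.17], [0.12, 2.37], [-1.06, 4.2], [0.26, 2.73], [-2.93, 2.93]. Speed limits (rad/s): [2.57, 2.57, 3.01, 3.14, 3.14, 3.14].

## Interface

Orientations are given as a rotation vector (axis times angle).
In Python, from bench import env, vision, ticket gives the robot as it stands.
- The arm moves only by the tool play_rows, never from a script. Its argument "increments" is a list of rows, each a list of 3 entries, a list of its own where there are three numbers: the finger opening in cm, from 0 to 8.54, then the shift along the tool's x, y, z in cm, then the turn about the tool's z in rad. In form: [[gripper, [dx, dy, dz], spin], ...]. A call has 1 to 10 rows; each row shifts and turns the commanded pose from where the row before left it, along the tool's axes as they then stand; what a row does not reach is not made up. A row lasts 1/12 s, in which the tool goes at most 41.7 mm and 7.16 degrees, less where a joint would pass 70% of its speed; a pose out of reach is approached as far as the arm can. A call with a gripper value outside its range is refused whole. The fingers move at their own pace and stop on an object; "grip_force" is the grip in N (left out, the last holds). Time passes only in rows, so rows that do not move let the fingers close. It gives the time, the measured TCP pose, the force, the opening and the grip force at its end, in the units of the state.
- env.sense(): the state, without advancing time (a new reading comes with each control period).
- vision.grab_frame(name): name is "scene" or "top"; returns a dict with "frame" (384x512x3 uint8, red, green, blue), "fx", "fy", "cx", "cy" (pixels), "origin" and "orientation" of the camera in the world. Camera axes: x right, y down, z forward; pixel columns grow to the right and rows downward; lengths in m; the calibration is good to about 2 mm. A picture is of the moment at which its call begins. There is no depth.
- ticket.finish_job(): hands the job in; it is judged then, once.
The state is a dict: "time_s": time; "joint_pos": joint angles; "qd": joint speeds; "tau": joint torques, N m; "position": TCP position; "orientation": TCP orientation; "wrist_force": force on the tool from outside, world axes, zero at the start; "wrist_torque": the same for the moment, N m; "width": opening from 0.0 (shut) to 1.0 (fully open); "gripper_force": force on a finger pad.
Only numpy, scipy, OpenCV 4.12 (cv2) and the standard library are available. Lean on these libraries where they do the work, as an engineer would, in place of code of your own. Each camera call takes 0.05 s, during which the arm holds its last target. There are 200 camera calls.

## Working session

There is one attempt and no reset: what is moved stays moved. The work goes in short steps, Python scripts to look and compute and a tool call to move; the robot and the scene stay as the last step left them, time stands still between calls to the robot, and variables do not carry over. Pictures are saved under pics/ and viewed, at most 10 in all, crops included, and the job is handed in when it is done.

Besides the shell and the picture viewer there is one more tool, called after "Emit:" in YAML: its name, and indented under it one key for each argument. play_rows: Moves the arm, as the interface text tells. Its arguments: {"type":"object","properties":{"increments":{"type":"array","items":{"type":"array"}},"grip_force":{"type":"number"}},"required":["increments"]}

```bash
mkdir -p pics; cat > h.py <<'E'
import numpy as np, cv2
from scipy.spatial.transform import Rotation as R
from bench import env, vision, ticket
def grab(n,f=None):
    g=vision.grab_frame(n)
    if f: cv2.imwrite('pics/'+f,cv2.cvtColor(g['frame'],cv2.COLOR_RGB2BGR))
    return g
def rot(g):
    o=np.array(g['orientation'],float)
    return R.from_rotvec(o).as_matrix() if o.shape==(3,) else (o if o.shape==(3,3) else R.from_quat(o).as_matrix())
def ray(g,u,v):
    return rot(g)@np.array([(u-g['cx'])/g['fx'],(v-g['cy'])/g['fy'],1.])
def onz(g,u,v,z):
    d=ray(g,u,v);o=np.array(g['origin']);return o+d*(z-o[2])/d[2]
def proj(g,p):
    c=rot(g).T@(np.array(p)-np.array(g['origin']));return g['fx']*c[0]/c[2]+g['cx'],g['fy']*c[1]/c[2]+g['cy']
E
python3 - <<'E'
from h import *
for n in('scene','top'):
    g=grab(n,n+'0.png');print(n,g['fx'],g['cx'],g['cy'],g['origin'],g['orientation'])
s=env.sense();print({k:np.round(v,3) for k,v in s.items()})
E
```

```text
scene 418.1217930183459 254.00860204076676 193.70317902508407 [ 1.06872363 -0.47227348  0.94496572] [-2.29110188 -1.0626645   0.34176144]
top 494.11456832178243 251.07486278068694 197.45616871480826 [ 0.2971235  -0.01841672  1.51280406] [-2.12451852  2.11698779 -0.20911517]
{'time_s': np.float64(0.1), 'joint_pos': array([ 1.095,  0.053,  1.402, -0.   ,  1.689, -0.07 ]), 'qd': array([ 0.001, -0.002, -0.003,  0.   , -0.   , -0.002]), 'tau': array([ 1.0000e-03, -3.8258e+01, -3.6098e+01, -0.0000e+00,  5.0000e-03,
        0.0000e+00]), 'position': array([0.207, 0.482, 0.2  ]), 'orientation': array([-6.330e-01, -3.077e+00,  2.000e-03]), 'wrist_force': array([-0.085, -0.474,  0.021]), 'wrist_torque': array([ 0.035,  0.004, -0.025]), 'gripper_force': np.float64(0.0), 'width': np.float64(1.001)}
```

View pics/scene0.png

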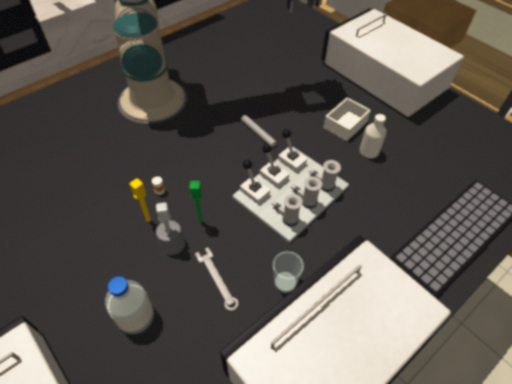

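View pics/top0.png

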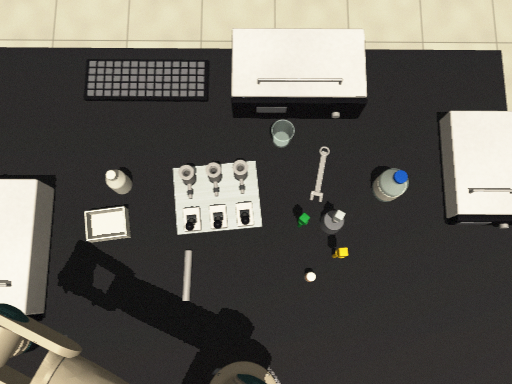

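The scene view shows the manifold around (290,190), with its housings at the lower right and its levers at the upper left. Candidates for the gauge pin, in scene and top pixels:
- Yellow look-alike at (138,190) scene, (341,253) top.
- Green look-alike at (196,190) scene, (304,219) top.
- Bare-metal pin in the grey stand, grip at (163,212) scene and (340,215) top.

I choose the bare-metal one and will check it in a close crop.

```bash
python3 - <<'E'
from h import *
s=cv2.imread('pics/scene0.png');t=cv2.imread('pics/top0.png')
def c(im,x,y,w,h,k): return cv2.resize(im[y:y+h,x:x+w],None,fx=k,fy=k,interpolation=cv2.INTER_CUBIC)
a=c(s,120,170,100,100,4)[:300];b=c(t,290,195,100,75,4)
m1=c(t,168,155,100,75,4);m2=c(s,230,125,130,98,4)[:300,:]
m2=cv2.resize(s[125:245,230:360],(400,300),interpolation=cv2.INTER_CUBIC)
cv2.imwrite('pics/c1.png',np.vstack([np.hstack([a,b]),np.hstack([m1,m2])]))
E
```

```text
(no output)
```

View pics/c1.png

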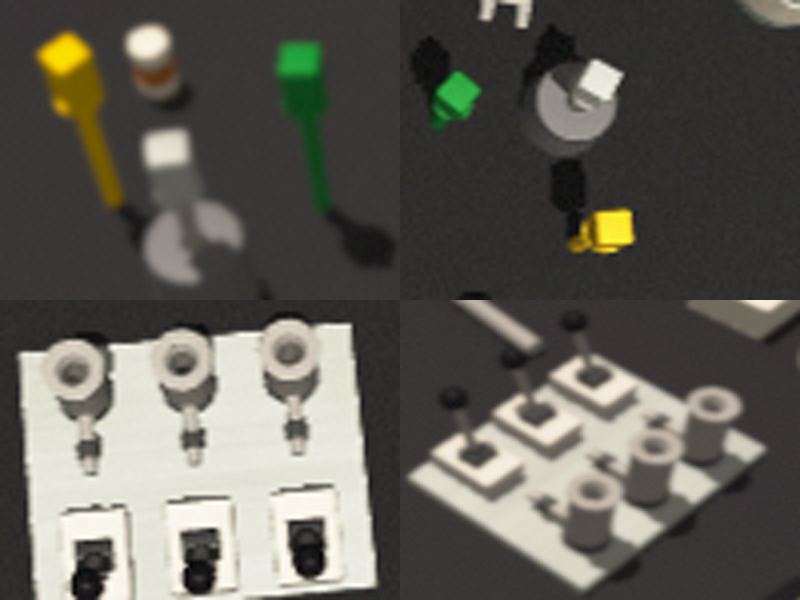

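The crop confirms the choice: the bare aluminium square grip (top view about (340,215)) stands over the grey stand. The rims in the top view are at about (187,172), (214,170) and (240,167).

```bash
python3 - <<'E'
from h import *
T=grab('top');S=grab('scene')
def blob(g,x,y,w,h,f):
    im=g['frame'][y:y+h,x:x+w];im=cv2.resize(im,None,fx=4,fy=4,interpolation=cv2.INTER_CUBIC)
    m=f(im.astype(int)).astype(np.uint8)*255
    c=max(cv2.findContours(m,0,2)[0],key=cv2.contourArea);return c,lambda p:((np.array(p)+.5)/4-.5+[x,y])
# pin grip top
for g,box,z in((T,(325,203,30,25),.165),(S,(150,198,28,20),.165)):
    c,k=blob(g,*box,lambda i:i.min(2)>185)
    r=cv2.minAreaRect(c);P=np.array([onz(g,*k(p),z)[:2] for p in cv2.boxPoints(r)])
    W=np.array([onz(g,*k(p[0]),z)[:2] for p in c],np.float32);rw=cv2.minAreaRect(W*1000)
    print('grip',k(r[0]),onz(g,*k(r[0]),z),'world rect mm/deg',rw, cv2.contourArea(c)/16)
# plate
c,k=blob(T,165,150,105,95,lambda i:i.min(2)>120)
W=np.array([onz(T,*k(p[0]),.015)[:2] for p in c],np.float32);print('plate',cv2.minAreaRect(W*1000))
# rims by rough clicks
for p in((186.75,172.5),(213.75,170),(240.5,167.25)):print('rimT',onz(T,*p,.1))
for p in((230+(593-400)*.325,125+192*.4),(230+(655-400)*.325,125+146*.4),(230+(714-400)*.325,125+105*.4)):print('rimS',p,onz(S,*p,.1))
# stand
c,k=blob(T,318,203,32,35,lambda i:(i.min(2)>75));print('stand',onz(T,*k(cv2.minEnclosingCircle(c)[0]),.065))
E
```

```text
grip [339.81731033 214.66346073] [ 0.51430789 -0.26691076  0.165     ] world rect mm/deg ((514.349853515625, -266.8601989746094), (21.800994873046875, 21.063081741333008), 59.71363067626953) 52.25
grip [160.95577049 206.7711544 ] [ 0.51675746 -0.26740059  0.165     ] world rect mm/deg ((516.7606201171875, -267.30047607421875), (18.684886932373047, 17.60947036743164), 58.89028549194336) 45.9375
plate ((596.5238647460938, 85.28813171386719), (217.37973022460938, 262.7238464355469), 5.789926052093506)
rimT [0.64866266 0.16771928 0.1       ]
rimT [0.65655964 0.08844208 0.1       ]
rimT [0.66523259 0.00972137 0.1       ]
rimS (292.725, 201.8) [0.66910416 0.01011171 0.1       ]
rimS (312.875, 183.4) [0.65992875 0.09105236 0.1       ]
rimS (332.05, 167.0) [0.6532835  0.17061378 0.1       ]
stand [ 0.51774006 -0.27104354  0.065     ]
```

```bash
cat >> h.py <<'E'
def go(p,yaw=None):
    "tool-frame cm to world point p from the measured pose; spin to bring tool y to yaw (mod pi)"
    s=env.sense();M=R.from_rotvec(s['orientation']).as_matrix()
    print('t',round(float(s['time_s']),2),'pos',np.round(s['position'],4),'q',np.round(s['joint_pos'],2),'F',np.round(s['wrist_force'],2),'w',round(float(s['width']),3),'gf',round(float(s['gripper_force']),1))
    print(' cm tool xyz',np.round(M.T@(np.array(p)-s['position'])*100,2),'tool x dir',np.round(M[:,0],3),'y',np.round(M[:,1],3),'z',np.round(M[:,2],3))
    if yaw is not None:
        d=(np.arctan2(M[1,1],M[0,1])-yaw+np.pi/2)%np.pi-np.pi/2 # spin about down axis reduces world yaw
        print(' spin',round(d,3))
E
python3 - <<'E'
from h import *
P=[.5155,-.267,.24]
for d in(59.3,-30.7): go(P,np.radians(d))
T=grab('top')
print('green',onz(T,304,218,.16),'yellow',onz(T,343,253,.16),'bottle',onz(T,400,177,.17))
E
```

```text
t 0.2 pos [0.2071 0.4822 0.2001] q [ 1.09  0.05  1.4  -0.    1.69 -0.07] F [-0.03  0.1  -0.25] w 1.0 gf 0.0
 cm tool xyz [-57.9  -56.67  -3.94] tool x dir [-0.919  0.395  0.   ] y [ 0.395  0.919 -0.001] z [-0.    -0.001 -1.   ]
 spin 0.13
t 0.2 pos [0.2071 0.4822 0.2001] q [ 1.09  0.05  1.4  -0.    1.69 -0.07] F [-0.03  0.1  -0.25] w 1.0 gf 0.0
 cm tool xyz [-57.9  -56.67  -3.94] tool x dir [-0.919  0.395  0.   ] y [ 0.395  0.919 -0.001] z [-0.    -0.001 -1.   ]
 spin -1.441
green [ 0.50539179 -0.16832722  0.16      ] yellow [ 0.40914552 -0.27320599  0.16      ] bottle [ 0.62068908 -0.43762188  0.17      ]
```

Emit:
play_rows:
  increments:
    - [5,[0,0,-2],0.065]
    - [5,[0,0,-2],0.065]
    - [5,[-2.5,-2.4,0],0]
    - [5,[-2.5,-2.4,0],0]
    - [5,[-2.5,-2.4,0],0]
    - [5,[-2.5,-2.4,0],0]
    - [5,[-2.5,-2.4,0],0]
    - [5,[-2.5,-2.4,0],0]
    - [5,[-2.5,-2.4,0],0]
    - [5,[-2.5,-2.4,0],0]
  grip_force: 40

```text
time_s: 1.08
position: [0.2811, 0.2137, 0.2406]
orientation: [0.831, 3.029, 0.001]
wrist_force: [-0.0, 0.4, 0.5]
width: 0.584
gripper_force: 0.0
```

```bash
python3 - <<'E'
from h import *
go([.5155,-.267,.24],np.radians(59.3))
E
```

```text
t 1.08 pos [0.2811 0.2137 0.2406] q [ 0.55 -0.46  1.76  0.    1.84 -0.49] F [-0.03  0.35  0.53] w 0.584 gf 0.0
 cm tool xyz [-44.68 -29.39   0.06] tool x dir [-0.86  0.51 -0.  ] y [0.51 0.86 0.  ] z [ 0.  0. -1.]
 spin 0.001
```

Emit:
play_rows:
  increments:
    - [5,[-3,-2,0],0]
    - [5,[-3,-2,0],0]
    - [5,[-3,-2,0],0]
    - [5,[-3,-2,0],0]
    - [5,[-3,-2,0],0]
    - [5,[-3,-2,0],0]
    - [5,[-3,-2,0],0]
    - [5,[-3,-2,0],0]
    - [5,[-3,-2,0],0]
    - [5,[-3,-2,0],0]

```text
time_s: 1.92
position: [0.4374, -0.1119, 0.2405]
orientation: [0.832, 3.029, 0.0]
wrist_force: [0.3, 0.7, 0.4]
width: 0.589
gripper_force: 0.0
```

Emit:
play_rows:
  increments:
    - [5,[-3,-2,0],0]
    - [5,[-3,-2,0],0]
    - [5,[-2,-1,0],0]
    - [5,[0,0,0],0]
    - [5,[0,0,0],0]
    - [5,[0,0,0],0]

```text
time_s: 2.42
position: [0.4801, -0.1932, 0.2405]
orientation: [-0.831, -3.029, -0.001]
wrist_force: [-0.3, 0.2, 0.3]
width: 0.588
gripper_force: 0.0
```

```bash
python3 - <<'E'
from h import *
go([.5155,-.267,.24],np.radians(59.3))
E
```

```text
t 2.42 pos [ 0.4801 -0.1932  0.2405] q [-0.45  0.03  1.35  0.    1.77 -1.49] F [-0.32  0.16  0.32] w 0.588 gf 0.0
 cm tool xyz [-6.81 -4.53  0.04] tool x dir [-0.86   0.51   0.001] y [0.51 0.86 0.  ] z [-0.     0.001 -1.   ]
 spin 0.0
```

Emit:
play_rows:
  increments:
    - [5,[-2.3,-1.5,0],0]
    - [5,[-2.3,-1.5,0],0]
    - [5,[-2.2,-1.5,0],0]
    - [5,[0,0,0],0]
    - [5,[0,0,0],0]
    - [5,[0,0,0],0]

```text
time_s: 2.92
position: [0.5157, -0.266, 0.241]
orientation: [0.83, 3.03, 0.0]
wrist_force: [-0.5, 1.6, 0.7]
width: 0.586
gripper_force: 0.0
```

```bash
python3 - <<'E'
from h import *
go([.5155,-.267,.13],np.radians(59.3))
T=grab('top');S=grab('scene')
a=cv2.resize(T['frame'][170:270,280:400],(400,333),interpolation=cv2.INTER_CUBIC)
b=cv2.resize(S['frame'][130:230,110:230],(400,333),interpolation=cv2.INTER_CUBIC)
cv2.imwrite('pics/c2.png',np.hstack([a,b])[:,:,::-1])
E
```

```text
t 2.92 pos [ 0.5157 -0.266   0.241 ] q [-0.54  0.2   1.16  0.    1.78 -1.58] F [-0.54  1.55  0.72] w 0.586 gf 0.0
 cm tool xyz [-0.03 -0.1  11.1 ] tool x dir [-0.86  0.51 -0.  ] y [0.51 0.86 0.  ] z [ 0.  0. -1.]
 spin 0.001
```

View pics/c2.png

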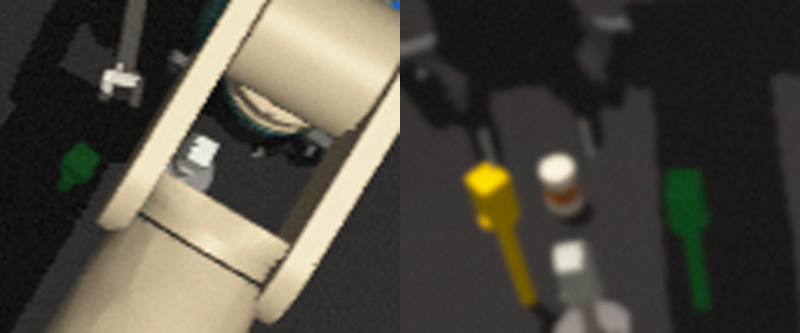

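The view shows the two fingertips (right half, about (490,150) and (590,145)) straddling the line down to the metal grip. The yellow and green look-alikes stand clear, so I descend.

Emit:
play_rows:
  increments:
    - [5,[0,-0.1,2],0]
    - [5,[0,0,2],0]
    - [5,[0,0,2],0]
    - [5,[0,0,2],0]
    - [5,[0,0,1.5],0]
    - [5,[0,0,1],0]
    - [5,[0,0,0.7],0]
    - [5,[0,0,0],0]
    - [5,[0,0,0],0]
    - [5,[0,0,0],0]

```text
time_s: 3.85
position: [0.5158, -0.2682, 0.13]
orientation: [0.831, 3.028, -0.001]
wrist_force: [-0.5, -0.7, -0.3]
width: 0.589
gripper_force: 0.0
```

Emit:
play_rows:
  increments:
    - [4,[0,0,0],0]
    - [3.5,[0,0,0],0]
    - [3,[0,0,0],0]
    - [2.5,[0,0,0],0]
    - [2,[0,0,0],0]
    - [2,[0,0,0],0]
    - [2,[0,0,0],0]
    - [2,[0,0,0],0]

```text
time_s: 4.52
position: [0.5155, -0.2682, 0.129]
orientation: [0.831, 3.029, -0.0]
wrist_force: [-0.8, 0.2, 3.8]
width: 0.266
gripper_force: 40.2
```

```bash
python3 - <<'E'
from h import *
go([.5155,-.267,.129],np.radians(59.3))
E
```

```text
t 4.52 pos [ 0.5155 -0.2682  0.129 ] q [-0.54  0.24  1.34  0.    1.56 -1.58] F [-0.85  0.24  3.76] w 0.266 gf 40.2
 cm tool xyz [0.06 0.1  0.  ] tool x dir [-0.86   0.511 -0.001] y [0.511 0.86  0.   ] z [ 0.001 -0.    -1.   ]
 spin 0.0
```

Emit:
play_rows:
  increments:
    - [2,[0,0,-0.5],0]
    - [2,[0,0,-1],0]
    - [2,[0,0,-2],0]
    - [2,[0,0,-2],0]
    - [2,[0,0,-2],0]
    - [2,[0,0,-2],0]
    - [2,[0,0,-2],0]
    - [2,[0,0,-2],0]
    - [2,[0,0,-1.5],0]
    - [2,[0,0,0],0]
  grip_force: 60

```text
time_s: 5.35
position: [0.516, -0.2685, 0.283]
orientation: [0.83, 3.024, -0.003]
wrist_force: [0.3, 0.8, -1.0]
width: 0.255
gripper_force: 59.1
```

```bash
python3 - <<'E'
from h import *
go([.667,.010,.279])
S=grab('scene');T=grab('top')
a=cv2.resize(T['frame'][140:290,260:440],(400,333),interpolation=cv2.INTER_CUBIC)
b=cv2.resize(S['frame'][100:250,90:270],(400,333),interpolation=cv2.INTER_CUBIC)
cv2.imwrite('pics/c3.png',np.hstack([a,b])[:,:,::-1])
E
```

```text
t 5.35 pos [ 0.516  -0.2685  0.283 ] q [-0.54  0.21  1.07  0.    1.86 -1.58] F [ 0.3   0.77 -0.98] w 0.255 gf 59.1
 cm tool xyz [ 1.23 31.66  0.39] tool x dir [-0.86   0.511 -0.006] y [ 0.511  0.86  -0.   ] z [ 0.005 -0.003 -1.   ]
```

View pics/c3.png

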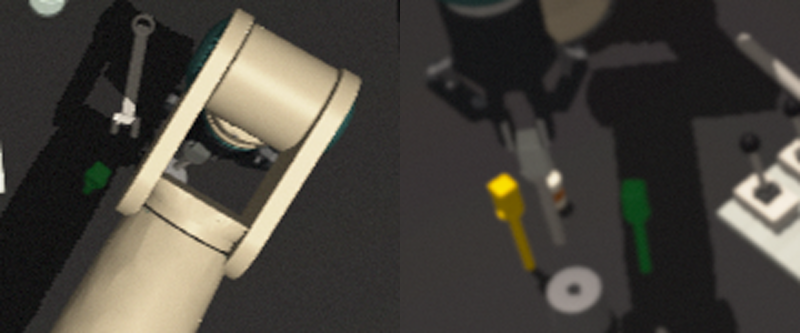

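The pin hangs upright in the fingers (right half about (540,190)), clear of its stand at (574,290). I carry it to housing 3.

Emit:
play_rows:
  increments:
    - [2,[0.1,2,0],0]
    - [2,[0.1,3,0],0]
    - [2,[0.1,3.4,0],0]
    - [2,[0.1,3.4,0],0]
    - [2,[0.1,3.4,0],0]
    - [2,[0.1,3.4,0],0]
    - [2,[0.1,3.4,0],0]
    - [2,[0.1,3.4,0],0]
    - [2,[0.2,3.4,0],0]
    - [2,[0.2,2.8,0],0]

```text
time_s: 6.28
position: [0.6665, 0.0122, 0.276]
orientation: [-0.829, -3.026, 0.001]
wrist_force: [-0.4, -0.4, -1.0]
width: 0.257
gripper_force: 59.1
```

Emit:
play_rows:
  increments:
    - [2,[0,0,0],0]
    - [2,[0,0,0],0]
    - [2,[0,0,0],0]
    - [2,[0,0,0],0]

```text
time_s: 6.62
position: [0.6659, 0.0087, 0.2779]
orientation: [-0.833, -3.028, 0.001]
wrist_force: [-0.8, 0.0, -0.8]
width: 0.252
gripper_force: 59.2
```

```bash
python3 - <<'E'
from h import *
go([.667,.010,.279])
S=grab('scene')
cv2.imwrite('pics/c4.png',cv2.resize(S['frame'][85:245,230:370],(700,800),interpolation=cv2.INTER_CUBIC)[200:,:,::-1])
E
```

```text
t 6.62 pos [0.6659 0.0087 0.2779] q [-0.04  0.48  0.74 -0.    1.92 -1.08] F [-0.78  0.01 -0.78] w 0.252 gf 59.2
 cm tool xyz [-0.03  0.16 -0.11] tool x dir [-0.859  0.512  0.001] y [ 0.512  0.859 -0.001] z [-0.001 -0.    -1.   ]
```

View pics/c4.png

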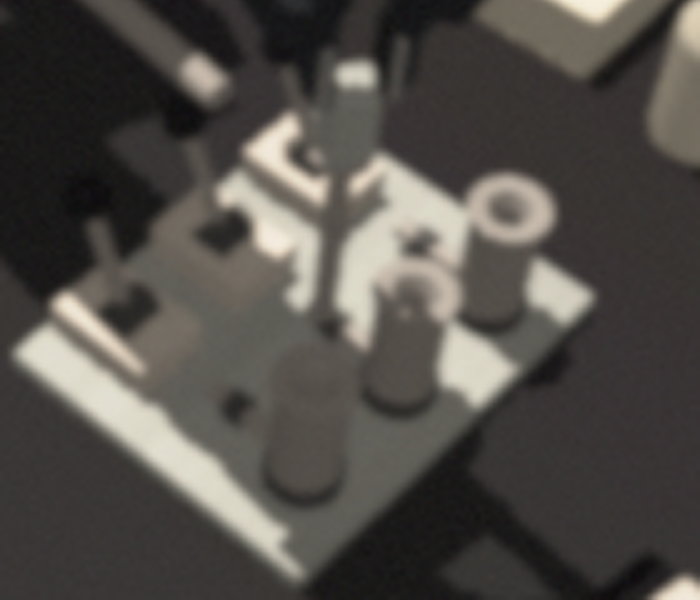

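The pin hangs at crop (325,318 for the tip), just above the shaded rim of housing 3 at (313,375). I check the tip and rims against the calibration.

```bash
python3 - <<'E'
from h import *
S=grab('scene');p=env.sense()['position']
print('tip pred',proj(S,[p[0],p[1],p[2]-.124]),'seen 295,188.6 ->',onz(S,295,188.2,p[2]-.124), p)
print(proj(S,[.667,.01,.1]))
# dark bore / bright rim ellipses in the scene for housings 2 and 1
for x,y,w,h in((322,155,24,24),(302,172,24,22)):
    im=cv2.resize(S['frame'][y:y+h,x:x+w],None,fx=8,fy=8,interpolation=cv2.INTER_CUBIC)
    m=(im.min(2)>105).astype(np.uint8)
    c=max(cv2.findContours(m,0,2)[0],key=cv2.contourArea);e=cv2.fitEllipse(cv2.convexHull(c))
    u=(np.array(e[0])+.5)/8-.5+[x,y];print('rim',u,np.array(e[1])/8,onz(S,*u,.1))
E
```

```text
tip pred (np.float64(293.35052140927223), np.float64(187.91738908594175)) seen 295,188.6 -> [0.66916529 0.01109256 0.15462035] [0.66599609 0.00864631 0.27862035]
(np.float64(292.11264253184027), np.float64(201.30307734687025))
rim [328.81611204 168.9191761 ] [17.23786354 24.1216774 ] [0.65238687 0.15900838 0.1       ]
rim [313.25596237 187.33656311] [24.14839745 78.44132233] [0.66970862 0.08254443 0.1       ]
```

Emit:
play_rows:
  increments:
    - [2,[0.1,0,1.5],0]
    - [2,[0,0,1.5],0]
    - [2,[0,0,1],0]
    - [2,[0,0,0.8],0]
    - [2,[0,0,0.7],0]
    - [2,[0,0,0.6],0]
    - [2,[0,0,0.6],0]
    - [2,[0,0,0.5],0]
    - [2,[0,0,0],0]
    - [2,[0,0,0],0]

```text
time_s: 7.55
position: [0.6654, 0.0103, 0.2065]
orientation: [-0.832, -3.029, -0.0]
wrist_force: [-0.5, -0.4, -1.0]
width: 0.254
gripper_force: 59.2
```

```bash
python3 - <<'E'
from h import *
go([.665,.0089,.183]);print(env.sense()['wrist_torque'])
E
```

```text
t 7.55 pos [0.6654 0.0103 0.2065] q [-0.04  0.46  0.91  0.    1.77 -1.08] F [-0.48 -0.43 -0.98] w 0.254 gf 59.2
 cm tool xyz [-0.04 -0.14  2.35] tool x dir [-0.86   0.511  0.   ] y [ 0.511  0.86  -0.   ] z [-0.  0. -1.]
[-0.02230844  0.00948959 -0.00056315]
```

Emit:
play_rows:
  increments:
    - [2,[0,-0.1,0.8],0]
    - [2,[0,0,0.8],0]
    - [2,[0,0,0.5],0]
    - [2,[0,0,0.3],0]
    - [2,[0,0,0.2],0]
    - [2,[0,0,0.2],0]
    - [2,[0,0,0.2],0]
    - [2,[0,0,0],0]
    - [2,[0,0,0],0]

```text
time_s: 8.3
position: [0.6649, 0.0095, 0.1766]
orientation: [-0.832, -3.03, -0.0]
wrist_force: [0.3, 0.1, -1.5]
width: 0.252
gripper_force: 59.1
```

Emit:
play_rows:
  increments:
    - [2,[0,0,0.2],0]
    - [2,[0,0,0.2],0]
    - [2,[0,0,0.2],0]
    - [2,[0,0,0.2],0]
    - [2,[0,0,0.2],0]
    - [2,[0,0,0],0]
    - [2,[0,0,0],0]

```text
time_s: 8.88
position: [0.6648, 0.0096, 0.1662]
orientation: [-0.831, -3.029, -0.0]
wrist_force: [-0.4, 1.0, -2.3]
width: 0.253
gripper_force: 59.1
```

Housing 3 lets the tip pass 58 mm below the rim without force, so it is empty. On to housing 2.

Emit:
play_rows:
  increments:
    - [2,[0,0,-0.7],0]
    - [2,[0,0,-1.2],0]
    - [2,[0,0,-1.5],0]
    - [2,[0,0,-1.5],0]
    - [2,[0,0,-1.5],0]
    - [2,[0,0,-1.2],0]
    - [2,[0,0,-0.7],0]
    - [2,[0,0,0],0]
    - [2,[0,0,0],0]
    - [2,[0,0,0],0]

```text
time_s: 9.72
position: [0.6646, 0.0093, 0.2487]
orientation: [-0.831, -3.028, 0.001]
wrist_force: [0.3, 0.2, -2.9]
width: 0.247
gripper_force: 59.2
```

```bash
python3 - <<'E'
from h import *
go([.6567,.0885,.24])
E
```

```text
t 9.72 pos [0.6646 0.0093 0.2487] q [-0.04  0.46  0.82 -0.    1.86 -1.08] F [ 0.3   0.17 -2.88] w 0.247 gf 59.2
 cm tool xyz [4.72 6.4  0.87] tool x dir [-0.86   0.511  0.001] y [ 0.511  0.86  -0.001] z [-0.002  0.    -1.   ]
```

Emit:
play_rows:
  increments:
    - [2,[0.6,0.8,0],0]
    - [2,[1,1.3,0],0]
    - [2,[1.3,1.8,0],0]
    - [2,[1.2,1.7,0],0]
    - [2,[0.6,0.8,0],0]
    - [2,[0,0,0],0]
    - [2,[0,0,0],0]
    - [2,[0,0,0],0]
    - [2,[0,0,0],0]

```text
time_s: 10.47
position: [0.6573, 0.0874, 0.2495]
orientation: [-0.834, -3.029, 0.0]
wrist_force: [1.6, 0.0, -1.2]
width: 0.249
gripper_force: 59.2
```

```bash
python3 - <<'E'
from h import *
go([.6567,.0885,.21])
E
```

```text
t 10.47 pos [0.6573 0.0874 0.2495] q [ 0.08  0.46  0.83 -0.    1.86 -0.96] F [ 1.55  0.01 -1.19] w 0.249 gf 59.2
 cm tool xyz [0.1  0.06 3.95] tool x dir [-0.859  0.512 -0.   ] y [ 0.512  0.859 -0.   ] z [-0. -0. -1.]
```

Emit:
play_rows:
  increments:
    - [2,[0.1,0.1,1],0]
    - [2,[0,0,0.8],0]
    - [2,[0,0,0.6],0]
    - [2,[0,0,0.6],0]
    - [2,[0,0,0.6],0]
    - [2,[0,0,0.6],0]
    - [2,[0,0,0.6],0]
    - [2,[0,0,0.6],0]
    - [2,[0,0,0.4],0]
    - [2,[0,0,0],0]

```text
time_s: 11.3
position: [0.6565, 0.0899, 0.1902]
orientation: [-0.831, -3.028, 0.001]
wrist_force: [-0.3, 0.5, -2.0]
width: 0.253
gripper_force: 59.2
```

Emit:
play_rows:
  increments:
    - [2,[0,0,0.3],0]
    - [2,[0,0,0.3],0]
    - [2,[0,0,0.2],0]
    - [2,[0,0,0.2],0]
    - [2,[0,0,0.2],0]
    - [2,[0,0,0.1],0]
    - [2,[0,0,0],0]
    - [2,[0,0,0],0]

```text
time_s: 11.97
position: [0.657, 0.0899, 0.1792]
orientation: [0.831, 3.029, 0.001]
wrist_force: [-0.1, 1.0, 1.6]
width: 0.252
gripper_force: 59.6
```

Emit:
play_rows:
  increments:
    - [2,[0,0,0.1],0]
    - [2,[0,0,0.1],0]
    - [2,[0,0,0],0]
    - [2,[0,0,0],0]

```text
time_s: 12.3
position: [0.6576, 0.0898, 0.1791]
orientation: [0.831, 3.026, 0.002]
wrist_force: [-1.0, -0.1, 8.6]
width: 0.253
gripper_force: 60.3
```

Housing 2 stops the pin at 45 mm with an 8.6 N reaction, so the cartridge is there. I unload and release.

Emit:
play_rows:
  increments:
    - [2,[0,0,-0.1],0]
    - [2,[0,0,-0.1],0]
    - [2.3,[0,0,0],0]
    - [2.6,[0,0,0],0]
    - [3,[0,0,0],0]
    - [4,[0,0,0],0]
    - [5,[0,0,0],0]
    - [7,[0,0,0],0]
    - [7,[0,0,0],0]
    - [7,[0,0,0],0]

```text
time_s: 13.13
position: [0.6568, 0.0899, 0.1785]
orientation: [-0.831, -3.029, -0.0]
wrist_force: [-0.7, 0.3, -0.0]
width: 0.82
gripper_force: 0.0
```

Emit:
play_rows:
  increments:
    - [7,[0,0,0],0]
    - [7,[0,0,-0.5],0]
    - [7,[0,0,-1],0]
    - [7,[0,0,-2],0]
    - [7,[0,0,-2],0]
    - [7,[0,0,-2],0]
    - [7,[0,0,-2],0]
    - [7,[0,0,0],0]
    - [7,[0,0,0],0]
    - [7,[0,0,0],0]

```text
time_s: 13.97
position: [0.6567, 0.0898, 0.273]
orientation: [-0.831, -3.029, 0.0]
wrist_force: [-0.7, -0.1, -0.2]
width: 0.82
gripper_force: 0.0
```

```bash
python3 - <<'E'
from h import *
w2=np.array([.6567,.0885]);x=np.array([np.cos(.1038),np.sin(.1038)])
for d in (-.130-.038,-.130-.038-.045,-.092-.0): print(d,w2+d*x)
b=w2+x*-.168
S=grab('scene');T=grab('top');print('ball px',proj(S,[*b,.107]),proj(T,[*b,.107]),'w1 w3 balls')
go([*(w2+x*-.22),.279],np.radians(90+5.95))
cv2.imwrite('pics/c5.png',cv2.resize(S['frame'][85:245,200:370],(637,600),interpolation=cv2.INTER_CUBIC)[:,:,::-1])
E
```

```text
-0.168 [0.48960424 0.0710929 ]
-0.21300000000000002 [0.44484645 0.06643028]
-0.092 [0.56519518 0.07896754]
ball px (np.float64(263.8206775675291), np.float64(148.24072420436167)) (np.float64(218.5922792713649), np.float64(225.94974043934604)) w1 w3 balls
t 14.07 pos [0.6565 0.0898 0.272 ] q [ 0.08  0.47  0.77  0.    1.91 -0.95] F [ 0.73  0.5  -0.92] w 0.821 gf 0.0
 cm tool xyz [ 17.57 -13.23  -0.65] tool x dir [-0.86   0.511  0.002] y [ 0.511  0.86  -0.001] z [-0.003 -0.    -1.   ]
 spin -0.64
```

View pics/c5.png

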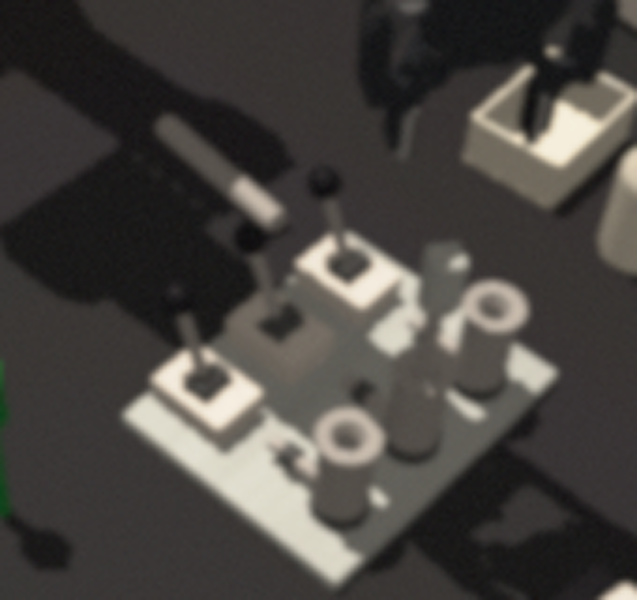

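The pin stands upright and free in housing 2 (grip at crop (445,270)), and all three levers lean back, with ball 2 at (250,238). I close the fingers and go behind lever 2.

Emit:
play_rows:
  increments:
    - [7,[1,-0.8,0],0]
    - [5,[2.2,-1.7,0],0]
    - [3,[2.3,-1.7,0],0]
    - [0,[2.3,-1.7,0],0]
    - [0,[2.3,-1.7,0],0]
    - [0,[2.3,-1.7,0],0]
    - [0,[2.3,-1.7,0],0]
    - [0,[1.7,-1.4,0],0]
    - [0,[0.8,-0.5,0],0]
    - [0,[0,0,0],-0.1]

```text
time_s: 14.9
position: [0.4413, 0.0667, 0.2735]
orientation: [-0.68, -3.067, -0.0]
wrist_force: [-0.7, -0.1, 0.4]
width: 0.002
gripper_force: 0.0
```

Emit:
play_rows:
  increments:
    - [0,[0,0,0],-0.1]
    - [0,[0,0,0],-0.1]
    - [0,[0,0,0],-0.1]
    - [0,[0,0,0],-0.1]
    - [0,[0,0,0],-0.1]
    - [0,[0,0,0],-0.04]
    - [0,[0,0,0],0]
    - [0,[0,0,0],0]
    - [0,[0,0,0],0]

```text
time_s: 15.65
position: [0.4429, 0.0667, 0.2732]
orientation: [0.161, -3.137, -0.0]
wrist_force: [-0.2, -0.4, 0.1]
width: 0.001
gripper_force: 0.0
```

```bash
python3 - <<'E'
from h import *
go([.4428,.0662,.092],np.radians(95.95))
E
```

```text
t 15.65 pos [0.4429 0.0667 0.2732] q [ 0.07 -0.17  1.47  0.    1.84 -1.61] F [-0.16 -0.4   0.15] w 0.001 gf 0.0
 cm tool xyz [ 0.   -0.05 18.12] tool x dir [-0.995 -0.103  0.001] y [-0.103  0.995  0.   ] z [-0.001  0.    -1.   ]
 spin -0.001
```

Emit:
play_rows:
  increments:
    - [0,[0,0,1.5],0]
    - [0,[0,0,2.5],0]
    - [0,[0,0,2.5],0]
    - [0,[0,0,2.5],0]
    - [0,[0,0,2.5],0]
    - [0,[0,0,2.5],0]
    - [0,[0,0,2.2],0]
    - [0,[0,0,1.2],0]
    - [0,[0,0,0.7],0]
    - [0,[0,0,0],0]

```text
time_s: 16.48
position: [0.4422, 0.0667, 0.0911]
orientation: [0.162, -3.135, -0.0]
wrist_force: [0.5, -0.3, 0.9]
width: 0.002
gripper_force: 0.0
```

Emit:
play_rows:
  increments:
    - [0,[-0.8,0,0],0]
    - [0,[-0.8,0,0],0]
    - [0,[-0.8,0,0],0]
    - [0,[-0.8,0,0],0]
    - [0,[-0.8,0,0],0]
    - [0,[-0.8,0,0],0]
    - [0,[-0.8,0,0],0]
    - [0,[-0.8,0,0],0]
    - [0,[-0.8,0,0],0]
    - [0,[-0.8,0,0],0]

```text
time_s: 17.32
position: [0.5234, 0.0752, 0.0925]
orientation: [0.164, -3.137, -0.0]
wrist_force: [-0.0, -0.7, 0.3]
width: 0.003
gripper_force: 0.0
```

```bash
python3 - <<'E'
from h import *
w2=np.array([.6567,.0885]);x=np.array([np.cos(.1038),np.sin(.1038)])
go([*(w2-.116*x),.092])
E
```

```text
t 17.32 pos [0.5234 0.0752 0.0925] q [ 0.07  0.12  1.54  0.    1.48 -1.6 ] F [-0.   -0.73  0.32] w 0.003 gf 0.0
 cm tool xyz [-1.79 -0.05  0.05] tool x dir [-0.995 -0.104  0.   ] y [-0.104  0.995  0.   ] z [-0.  0. -1.]
```

Emit:
play_rows:
  increments:
    - [0,[-0.5,0,0],0]
    - [0,[-0.4,0,0],0]
    - [0,[-0.3,0,0],0]
    - [0,[-0.3,0,0],0]
    - [0,[0,0,0],0]
    - [0,[0,0,0],0]

```text
time_s: 17.82
position: [0.5375, 0.0766, 0.0926]
orientation: [0.164, -3.137, -0.0]
wrist_force: [-1.0, 0.6, 0.3]
width: -0.005
gripper_force: 0.0
```

Emit:
play_rows:
  increments:
    - [0,[-0.1,0,0],0]
    - [0,[-0.1,0,0],0]
    - [0,[-0.1,0,0],0]
    - [0,[0,0,0],0]

```text
time_s: 18.15
position: [0.5407, 0.0769, 0.0927]
orientation: [-0.164, 3.137, 0.0]
wrist_force: [0.3, 0.5, 0.0]
width: -0.001
gripper_force: 0.0
```

```bash
python3 - <<'E'
from h import *
w2=np.array([.6567,.0885]);x=np.array([np.cos(.1038),np.sin(.1038)])
go([*(w2-.116*x),.092])
S=grab('scene')
for a in(0,.85,1):
  print(a,proj(S,[*(w2-(.13+.08*np.sin(.5-a))*x),.037+.08*np.cos(.5-a)]))
cv2.imwrite('pics/c6.png',cv2.resize(S['frame'][85:245,200:370],(637,600),interpolation=cv2.INTER_CUBIC)[:,:,::-1])
E
```

```text
t 18.15 pos [0.5407 0.0769 0.0927] q [ 0.07  0.17  1.49  0.    1.48 -1.6 ] F [0.34 0.5  0.01] w -0.001 gf 0.0
 cm tool xyz [-0.06 -0.05  0.07] tool x dir [-0.995 -0.104 -0.   ] y [-0.104  0.995  0.   ] z [ 0.  0. -1.]
0 (np.float64(263.72832658753106), np.float64(148.12288616760455))
0.85 (np.float64(281.8667751583146), np.float64(159.40302445521257))
1 (np.float64(284.8214407894451), np.float64(162.7755460934366))
```

View pics/c6.png

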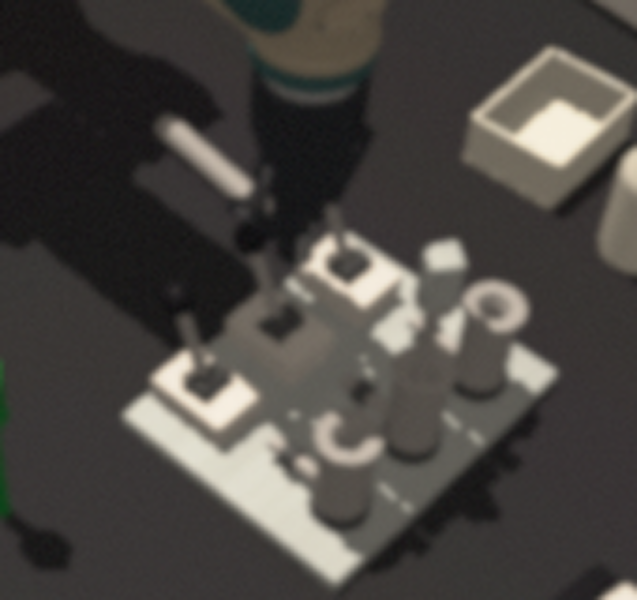

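```bash
python3 - <<'E'
from h import *
s=env.sense();p=np.array(s['position']);print(s['time_s'],p,s['joint_pos'])
S=grab('scene');T=grab('top')
for z in(0,.07,.15,.2):print(z,proj(S,p+[0,0,z]),proj(T,p+[0,0,z]))
a=cv2.resize(S['frame'][85:245,200:370],(400,376),interpolation=cv2.INTER_CUBIC)
b=cv2.resize(T['frame'][140:300,130:300],(400,376),interpolation=cv2.INTER_CUBIC)
cv2.imwrite('pics/c7.png',np.clip(np.hstack([a,b])[:,:,::-1].astype(float)*1.6,0,255))
E
```

```text
18.2 [0.54058557 0.07695424 0.0926215 ] [ 7.37104307e-02  1.71297690e-01  1.48959539e+00  1.11565901e-04
  1.48062234e+00 -1.60132315e+00]
0 (np.float64(277.6302448354716), np.float64(161.40088349384146)) (np.float64(217.16304748865352), np.float64(209.2569627246649))
0.07 (np.float64(279.18515461577016), np.float64(143.384888563897)) (np.float64(215.54057310157114), np.float64(204.98870747677256))
0.15 (np.float64(281.1705889947651), np.float64(120.38061130039941)) (np.float64(213.4752488160591), np.float64(199.55544375907004))
0.2 (np.float64(282.542734002225), np.float64(104.48222426163514)) (np.float64(212.05205655069287), np.float64(195.811441447679))[ WARN:0@1.186] global loadsave.cpp:1063 imwrite_ Unsupported depth image for selected encoder is fallbacked to CV_8U.
```

View pics/c7.png

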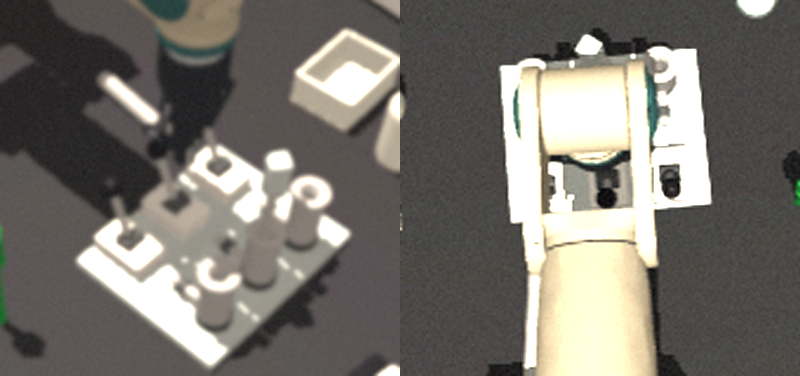

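The left half still seems to show ball 2 at (157,147) leaning back, although the arm reports standing past it. I check the pixel differences numerically.

```bash
python3 - <<'E'
from h import *
S=grab('scene');p=np.array(env.sense()['position'])
f=S['frame'].astype(int);s0=cv2.cvtColor(cv2.imread('pics/scene0.png'),cv2.COLOR_BGR2RGB).astype(int)
g0=s0.sum(2)//3;g=f.sum(2)//3
x0,x1,y0,y1=256,300,128,178
for n,a in(('start',g0),('now',g)):
    print(n,'cols',x0,x1)
    for r in range(y0,y1): print(r,''.join(' .:-=+*#%@'[min(9,v*10//200)] for v in a[r,x0:x1]))
E
```

```text
start cols 256 300
128 %%%%#+=-::::::::::::::::::::::::::::::::::::
129 %%%%%#+=-:::::::::::::::::::::::::::::::::::
130 #%%%%%#*=-::::::::::::::::::..:..:::::::::::
131 *#%%@%%#*=--:::::::::::::::..::...::::::::::
132 +*#%%@@%#*+--::::::::::::::........:::::::::
133 -=*##%@@%%*+--::::::::::::.........:::::::::
134 :-=+##%@@%%#+=-:::::::::::.........:::::::::
135 ::-=+*#%@@%%#+=-::::::::::....   ..:::::::::
136 :::-=+*#%@@@%#*=-::::::::::..  ...::::::::::
137 ::::-=+*#%%@@%#*=-::::::::::...:::::::::::::
138 :::::-=+*#%%@@%#*+-::::::::::::---::::::::::
139 ::::::-=+*#%%@@%%*+--:::::::::-----:::::::::
140 :::::::--+*#%%@@%#*=-:::::::::--=--:::::::::
141 :::::::::-+*#%%@%#*=-:::::::::--=---::::::::
142 ::::::::::-=*#%%#*+=-:::::::::------::::::::
143 :::::::::::-=+*#*+=--::::::::::--=--::::::::
144 :::::::::..:-=+++=--:::::::::::--=--::::::::
145 ::::::::..:.::-==--::::::::::::--=----::::::
146 :::::::..::...:--:::.:::::::::--=======-::::
147 :::::::.........:::::::::::::-=+*+=+***=--::
148 ::::::...........:::::::::::-=*%%*++#%%*+=-:
149 :::::::...... ..::::::::::--+#@@@#++#%@%#*=-
150
[... 3135 characters left out ...]
==++*#%@@@@@@@
164 .........::-===========+*##*+====+++*%@@@@@@
165 ........:--=++======--==+**++======++*%@@@@%
166 .......:-==+++====-----===+=========++*#%@#*
167 .....::-=++++++===-::::-=============+++***+
168 ....::-=++++++===--:::::-==============++++=
169 ....:-=++++++==---::::::-==============++===
170 ...:-=++++++==-:::::..::-=+++==============+
171 ...:-=+++++==-:::.:..:::-=+++++============+
172 ...:-==+++++=-::..:::::-==++++++==========+*
173 ..::===+++++==-::.:::--=+++++++++=========+#
174 .:--====+++++==--:::-==++++++++++=========+#
175 :-========++++===---==+++++++++++=========+*
176 -===========++++=====+++++++++++===========+
177 ============++++++=+++++++++++++============
```

```bash
python3 - <<'E'
from h import *
from scipy.optimize import least_squares
S=grab('scene');T=grab('top');p=np.array(env.sense()['position'])
def dark(g,x,y,w,h):
    im=cv2.GaussianBlur(g['frame'].sum(2)[y:y+h,x:x+w].astype(float),(0,0),1)
    j=np.unravel_index(im.argmin(),im.shape);return np.array([x+j[1],y+j[0]]),im.min()/3
print('S',dark(S,259,143,13,12),'T',dark(T,209,215,18,18))
def tri(a,b):
    f=lambda X:np.r_[np.array(proj(S,X))-a,np.array(proj(T,X))-b]
    r=least_squares(f,[.5,.07,.1]);return r.x,r.fun
a=dark(S,259,143,13,12)[0]; b=dark(T,209,215,18,18)[0]
print('ball',tri(a,b))
w2=np.array([.6567,.0885]);x=np.array([np.cos(.1038),np.sin(.1038)])
print('expected',w2-.168*x)
# start ball rows of top
print('tip edge S(277,155) at x=p.x plane:')
d=ray(S,276.,154.5);o=np.array(S['origin'])
t=(p[0]-o[0])/d[0];print(o+d*t, p)
E
```

```text
S (array([267, 148]), np.float64(17.830868239563127)) T (array([217, 225]), np.float64(11.846460114288812))
ball (array([0.49345175, 0.07718936, 0.10661448]), array([-0.59205489,  0.08604884, -0.503603  , -0.37069522]))
expected [0.48960424 0.0710929 ]
tip edge S(277,155) at x=p.x plane:
[0.54052771 0.068546   0.12608448] [0.54052771 0.07694559 0.09262066]
```

Triangulated ball 2 is unmoved, and the visible fingertip edge sits at about z 0.12. The shut fingers passed just over the ball. I back off, go lower and push again.

Emit:
play_rows:
  increments:
    - [0,[0,0,-1.5],0]
    - [0,[0,0,-2.5],0]
    - [0,[0,0,-1],0]
    - [0,[1,0,0],0]
    - [0,[2,0,0],0]
    - [0,[2.5,0,0],0]
    - [0,[2.5,0,0],0]
    - [0,[1.5,0,0],0]
    - [0,[0.5,0,0],0]
    - [0,[0,0,0],0]

```text
time_s: 19.28
position: [0.4409, 0.0666, 0.1429]
orientation: [-0.164, 3.136, 0.0]
wrist_force: [-0.6, -0.0, -0.2]
width: -0.001
gripper_force: 0.0
```

Emit:
play_rows:
  increments:
    - [0,[0,0,1],0]
    - [0,[0,0,2],0]
    - [0,[0,0,2],0]
    - [0,[0,0,1.7],0]
    - [0,[0,0,1],0]
    - [0,[0,0,0],0]
    - [0,[0,0,0],0]
    - [0,[0,0,0],0]

```text
time_s: 19.95
position: [0.442, 0.0666, 0.0665]
orientation: [-0.164, 3.136, 0.0]
wrist_force: [-0.3, 0.5, 0.4]
width: 0.0
gripper_force: 0.0
```

```bash
python3 - <<'E'
from h import *
w2=np.array([.6567,.0885]);x=np.array([np.cos(.1038),np.sin(.1038)])
go([*(w2-.116*x),.065])
S=grab('scene');p=np.array(env.sense()['position']);print('tip pred',proj(S,p),proj(S,p+[0,0,.03]))
g=S['frame'].sum(2)//3
for r in range(125,190): print(r,''.join(' .:-=+*#%@'[min(9,v*10//120)] for v in g[r,235:275]))
E
```

```text
t 19.95 pos [0.442  0.0666 0.0665] q [ 0.07 -0.08  1.81  0.    1.42 -1.61] F [-0.27  0.54  0.4 ] w 0.0 gf 0.0
 cm tool xyz [-9.98 -0.05  0.16] tool x dir [-0.995 -0.104 -0.002] y [-0.104  0.995  0.   ] z [ 0.002  0.    -1.   ]
tip pred (np.float64(251.2708518181942), np.float64(149.36971894720108)) (np.float64(251.3487054060314), np.float64(142.01506943507988))
125 --------:::....:........::.:-===========
126 ---------:............:::::--===========
127 ----------:...:.::...::=+*+=============
128 ==--------:..:.......:=#@@%*+===========
129 ===-:::---::...::....:+@@@@@#+==========
130 ==--:::::::.:.....:.:-*@@@@@@#+=========
131 ----::.:::.........::-#@@@@@@@%*========
132 ---::::...:.:.:..:::-=#@@@@@@@@%*+======
133 :----::..........::-=+#@@@@@@@@@%*+=====
134 ::----:::....:.:.:-===*%@@@@@@@@@@*+====
135 :::-----:::.....:-=====*#@@@@@@@@@@#+===
136 :.:-------::...:-=======+#@@@@@@@@@@#+==
137 ..:::--===-::..:-=+======+#@@@@@@@@@@%*+
138 :.::::---==-::::-=++======+#@@@@@@@@@@%*
139 ::.:::::----:..:-+++=======+*%@@@@@@@@@%
140 ::.::.::::--::.:-++++=====-=+*%@@@@@@@@@
141 :..:::::::::
[... 1488 characters left out ...]
**+-:::-+*##%%%%%%%%#*+=-
175 =--:::::.::::-+**+=--=+*##%%%%%%%%%%#*++
176 ===--::::::::-+***+==+#####%#%%%%%%%%%##
177 =====-::::::-+*##**+*######%%%%%%%%%%%%%
178 ======--:::-*@@@%############%%#%%%%%%%%
179 ========--=*@@@@@##%%%%##########%%%%%%%
180 =========+#@@@@@@%#%@%############%%%%%%
181 =======+*@@@@@@@@@%%%#**##########%%%%%%
182 ======+#@@@@@@@@@@###+=++##########%%%%%
183 =====+%@@@@@@@@@@%#**=-==*###########%%%
184 ====+%@@@@@@@@@@@#**+==--+*#%%########%%
185 ====*@@@@@@@@@@@*++++===-=*#%%%########%
186 ===+*@@@@@@@@@@#++=+=++===+#%%%%%######%
187 ====*@@@@@@@@@@*+++++++++*##%%%%%%%#####
188 ===+*%@@@@@@@@@#***++++#@@@@@%@@%%%%####
189 =++#@@@@@@@@@@@@@#++++%@@@@@@@@@@%%%%###
```

Emit:
play_rows:
  increments:
    - [0,[0,0,0.6],0]
    - [0,[-0.6,0,0],0]
    - [0,[-0.6,0,0],0]
    - [0,[-0.6,0,0],0]
    - [0,[-0.6,0,0],0]
    - [0,[-0.6,0,0],0]
    - [0,[-0.6,0,0],0]
    - [0,[-0.6,0,0],0]
    - [0,[0,0,0],0]

```text
time_s: 20.75
position: [0.4839, 0.071, 0.0596]
orientation: [-0.163, 3.137, 0.0]
wrist_force: [0.1, -1.1, -0.6]
width: -0.0
gripper_force: 0.0
```

```bash
cat > b.py <<'E'
from h import *
w2=np.array([.6567,.0885]);x=np.array([np.cos(.1038),np.sin(.1038)])
go([*(w2-.116*x),.06])
S=grab('scene')
for a in np.arange(0,1.01,.2): print(round(a,1),np.round(proj(S,[*(w2-(.13+.08*np.sin(.5-a))*x),.037+.08*np.cos(.5-a)])+np.array([2,.5]),1))
g=S['frame'].sum(2)//3
for r in range(135,180): print(r,''.join(' .:-=+*#%@'[min(9,v*10//120)] for v in g[r,250:305]))
E
python3 b.py
```

```text
t 20.75 pos [0.4839 0.071  0.0596] q [ 0.07  0.05  1.69  0.    1.4  -1.6 ] F [ 0.14 -1.07 -0.63] w -0.0 gf 0.0
 cm tool xyz [-5.77 -0.05 -0.03] tool x dir [-0.995 -0.104 -0.001] y [-0.104  0.995  0.   ] z [ 0.  0. -1.]
0.0 [265.7 148.6]
0.2 [269.8 149.8]
0.4 [274.1 152. ]
0.6 [278.5 155. ]
0.8 [282.8 158.8]
1.0 [286.8 163.3]
135 -----::........:....::::-=======-:.....::-=============
136 ------::..:.......::-----=======-:....::-==============
137 ------::..:...:...:=*#*+=========-:::--================
138 -------:.........:-#@@@%*+========--=+++===============
139 ::::--::...:....::=%@@@@%*+=========+***+==============
140 ::::::::::....:.::+@@@@@@#+=========+***+==============
141 ::::::::......:::-*@@@@@@%+=========+***++=============
142 ::...:..:..:..::-=#@@@@@@#+=========++***+=============
143 :::.:........::-=+#@@@@@#*+==========+***+=============
144 ::::::.....:::-===+#%%%#*+===========+***+=============
145 ::---:::.:..:-====-=+++++=-==========+****++===========
146 :::---:::.::-=+=--::::------========+*##*###*+=========
147 .:::---::.::-=+=-:.....::--========+#@@%#%@@@#*+=
[... 1226 characters left out ...]
%%%%%%#***+=--=*##########%%%%%%@%%%%%@@
169 =-:::::::-=*#%%%%%%%#*+++=---=+#%%%########%%%%%%%%%@@@
170 +=-::::::-+#%%%%%%##+=====----+#%%%%#######%%%%%#%@@@@@
171 *+-::::::=*#%%%%%%#+=--------=+#%%%%%%#######%%#%@@@@@@
172 *+=::::::=*#%%%%%%#+=------==+#%%%%%%%%%%#######%@@@@@@
173 **=-::::-+*#%%%%%%%*+=----=+*#%%%@@@@@@@@%%#####%@@@@@@
174 **+-:::-+*##%%%%%%%%#*+--=+*#%%%@%@@@@@@@@%#####%@@@@@@
175 **+=--=+*###%%%%%%%%%#*+++#%%@@@@@@@@@@@@@@%#####%@@@@@
176 ***+==*####%%%%%%%%%%%%#*#%%@@@@%@@%%%@@@@@@%#####%%@@@
177 ##**+*########%%%%%%%%%%%%%%%%@@@%%%%%@@@@@@@%%######%@
178 @%#*############%%%%%%%%%%%%%@@@%%%%%%%%%%@@@@@@%####%%
179 @@##%%%%##########%%%%%%%%%@%@@%%%%%%%####%%@@@@@%###%@
```

Now the ball is moving (seen at (270,150), about 0.2 rad). I continue the push.

Emit:
play_rows:
  increments:
    - [0,[-0.7,0,0],0]
    - [0,[-0.7,0,0],0]
    - [0,[-0.7,0,0],0]
    - [0,[-0.7,0,0],0]
    - [0,[-0.7,0,0],0]
    - [0,[-0.6,0,0],0]
    - [0,[-0.5,0,0],0]
    - [0,[-0.4,0,0],0]
    - [0,[-0.3,0,0],0]
    - [0,[0,0,0],0]

```text
time_s: 21.63
position: [0.536, 0.0765, 0.0595]
orientation: [-0.164, 3.137, 0.0]
wrist_force: [0.6, -0.3, -0.2]
width: -0.003
gripper_force: 0.0
```

```bash
python3 b.py
```

```text
t 21.63 pos [0.536  0.0765 0.0595] q [ 0.07  0.19  1.54  0.    1.41 -1.6 ] F [ 0.6  -0.34 -0.21] w -0.003 gf 0.0
 cm tool xyz [-0.53 -0.05 -0.05] tool x dir [-0.995 -0.104 -0.   ] y [-0.104  0.995  0.   ] z [ 0.  0. -1.]
0.0 [265.7 148.6]
0.2 [269.8 149.8]
0.4 [274.1 152. ]
0.6 [278.5 155. ]
0.8 [282.8 158.8]
1.0 [286.8 163.3]
135 ========*#@@@@@@@#-:...::...:...........::::-==========
136 =========+#@@@@@@*-::.........:..........::--==========
137 ==========+#@@@@@+-::......:........:..::::-===========
138 ===========+#%@@*==--:................:.::--===========
139 ============+*##+===-::....:.:.......:::::-============
140 ==============++====-::.:..:.:......::..:--============
141 ===============--=+=-::.:..:...:......:::-=============
142 =============----===::...::...:.....:.::-==============
143 -==============--==-::....:..........::-===============
144 :-=============----:::........:......:-=++=============
145 ::-========-===-----:...............:-=+**++===========
146 :::--======---------::............::-+***###*+=========
147 .:::--=====---------::....:......::=#@@%#%@@@#+
[... 1228 characters left out ...]
%%%%%%#*==++****##########%%%%%%@%%#%%@@
169 +-:::::::-=*#%%%%%%%#+===+**+++#%%%#######%%%%%%%##%@@@
170 +=-::::.:-+#%%%%%%#*+==-=+*++=+#%%%%########%%%%%%@@@@@
171 *+-:::.::=*#%%%%%%#+=---=+++==+#%%%%%########%%#%@@@@@@
172 *+=::::::=*#%%%%%%#+=----===++#%%%@%%%%#########%@@@@@@
173 **=-::::-+*#%%%%%%%*+=----=+*#%%@%@@@%%%########@@@@@@@
174 **+-::--+*##%%%%%%%##*+=-=+#%%%@@%@@@@%%%#######@@@@@@@
175 **+=:-=+*####%%%%%%%%#*+++#%%%@@@%@@@%%%########%@@@@@@
176 ***+==+*####%%%%%%%%%%%###%%%@@@@@%%%%%%#########%@@@@@
177 ##**+*######%%%%%%%%%%%%%%%%@@@@@@%%%%%###########%@@@@
178 @%#*#########%#%#%%%%%%%%%%%%@@@@%%%%%%############%@@@
179 @@##%%%%%#########%%%%%%%%%%%@%%%%%%%%##############%@@
```

Emit:
play_rows:
  increments:
    - [0,[-0.3,0,0],0]
    - [0,[-0.2,0,0],0]
    - [0,[-0.2,0,0],0]
    - [0,[0,0,0],0]
    - [0,[0,0,0],0]

```text
time_s: 22.1
position: [0.5427, 0.0772, 0.0597]
orientation: [-0.164, 3.137, 0.0]
wrist_force: [-0.5, -0.2, 0.2]
width: 0.002
gripper_force: 0.0
```

Emit:
play_rows:
  increments:
    - [0,[-0.1,0,0],0]
    - [0,[-0.1,0,0],0]
    - [0,[-0.1,0,0],0]
    - [0,[0,0,0],0]
    - [0,[0,0,0],0]

```text
time_s: 22.52
position: [0.5441, 0.0773, 0.0595]
orientation: [0.164, -3.134, 0.0]
wrist_force: [-8.3, -1.3, 4.4]
width: 0.004
gripper_force: 4.4
```

The lever is at its stop (8 N reaction). I retreat.

Emit:
play_rows:
  increments:
    - [0,[0.5,0,0],0]
    - [0,[1,0,0],0]
    - [0,[2,0,0],0]
    - [0,[2,0,0],0]
    - [0,[2,0,0],0]
    - [0,[1.5,0,0],0]
    - [0,[0.5,0,-1],0]
    - [0,[0,0,-3],0]
    - [0,[0,0,-3],0]
    - [0,[0,0,-3],0]

```text
time_s: 23.35
position: [0.4507, 0.0676, 0.1609]
orientation: [-0.164, 3.137, 0.0]
wrist_force: [0.9, 0.2, 0.2]
width: 0.003
gripper_force: 0.0
```

Emit:
play_rows:
  increments:
    - [0,[0,0,-3],0]
    - [0,[0,0,-2],0]
    - [0,[0,0,0],0]
    - [0,[0,0,0],0]
    - [0,[0,0,0],0]

```text
time_s: 23.77
position: [0.4507, 0.0676, 0.2086]
orientation: [0.164, -3.136, -0.0]
wrist_force: [-0.2, -0.4, -0.6]
width: 0.0
gripper_force: 0.0
```

```bash
python3 - <<'E'
from h import *
go([.44,.07,.2])
S=grab('scene')
cv2.imwrite('pics/c8.png',cv2.resize(S['frame'][85:245,200:370],(637,600),interpolation=cv2.INTER_CUBIC)[:,:,::-1])
E
```

```text
t 23.77 pos [0.4507 0.0676 0.2086] q [ 0.07 -0.15  1.58  0.    1.71 -1.61] F [-0.16 -0.39 -0.56] w 0.0 gf 0.0
 cm tool xyz [1.04 0.35 0.86] tool x dir [-0.995 -0.104  0.001] y [-0.104  0.995  0.   ] z [-0.001  0.    -1.   ]
```

View pics/c8.png

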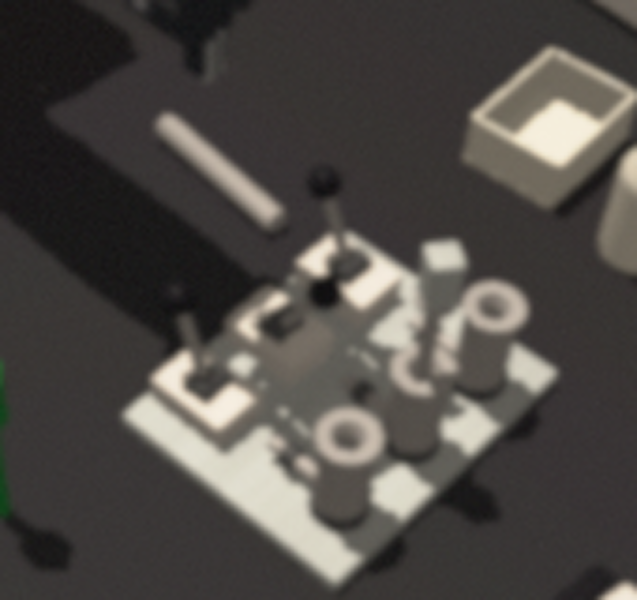

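The middle lever leans fully towards the housings (ball at (323,292), about the predicted position for 1.0 rad). Levers 1 and 3 are unmoved at (323,182) and (178,297), the pin stands in housing 2, and the gripper is clear.

```bash
python3 -c "
from h import *
print(ticket.finish_job())"
```

```text
the job is handed in; nothing more can be done
None
```

The job is handed in, with no verdict returned: the cartridge is in the middle housing (2), the gauge pin stands loose in it, and lever 2 was pushed to its stop; levers 1 and 3 look unmoved in the last picture. Housing 1 was not probed, because 3 let the pin through and 2 stopped it at 45 mm.

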